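# Find the socket for the pump-head nut

### The job

Find which of the three standing sockets fits the recessed hex nut of the middle pump head on the pump block, trying them on it as needed, and finish with the fitting one fully home over the nut, upright, and still gripped in the fingers: do not let go of it. The other two sockets must be left standing upright on the bench. Leave the mug, the handset and the carton where they are.

Things in the scene. Friction and masses are not known exactly. Their poses are not given: they have to be found in the camera images.
- pump_block: Grey block fixed to the bench, 84 (x) by 236 (y) by 25 mm high, origin at the centre of its underside. On it, at y = -73, 0 and +73 mm, three round aluminium pump heads, 58 mm in diameter, each with a round recess holding a fixed hex nut. Nuts 13, 19, 25 mm across flats sit in recesses 27, 34, 41 mm wide; which head is in the middle varies and no pose tells it
- middle_seat (a point): Centre of the middle head's recess floor, 33 mm above the bench, axes as the block's: the underside centre of a fully home socket comes here. The nut, two flats facing +y and -y, is 12 mm high; a stud end stands 4 mm above it
- middle_rim (a point): Centre of the middle head's mouth, flush with its rim, 18 mm above the recess floor and 51 mm above the bench. A socket too small enters and stops on the nut, its underside 6 mm below the rim; one too large stops on the rim; only the right one goes down to the recess floor
- socket_small: Smallest of three plain dark steel sockets, standing open end down; origin at the centre of its underside, z up its axis. Round skirt 24 mm in diameter, 30 mm high; hex opening from below 15 mm across flats, 21 mm deep, two flats facing its +y and -y. On top a flat-sided tang to grip, 22 mm along x, 16 mm along y, from 30 to 66 mm above the underside. 90 to 310 g
- socket_medium: Middle of three plain dark steel sockets, standing open end down; origin at the centre of its underside, z up its axis. Round skirt 31 mm in diameter, 30 mm high; hex opening from below 21 mm across flats, 21 mm deep, two flats facing its +y and -y. On top a flat-sided tang to grip, 22 mm along x, 16 mm along y, from 30 to 66 mm above the underside. 90 to 310 g
- socket_large: Largest of three plain dark steel sockets, standing open end down; origin at the centre of its underside, z up its axis. Round skirt 38 mm in diameter, 30 mm high; hex opening from below 27 mm across flats, 21 mm deep, two flats facing its +y and -y. On top a flat-sided tang to grip, 22 mm along x, 16 mm along y, from 30 to 66 mm above the underside. 90 to 310 g
- mug: White mug, 78 mm in diameter, 90 mm high, handle at its +y, bystander; origin at the centre of its underside
- handset: Black telephone handset lying flat, 150 by 48 by 22 mm, bystander; origin at the centre of its underside
- carton: Closed cardboard carton, 80 by 110 by 45 mm, bystander; origin at the centre of its underside
Not all that is in view belongs to the job. Leave any pink look-alike of the socket_medium alone.

How it is judged (in metres and radians):
At the end, for the whole second after the job is handed in: One socket is home on the middle nut: underside within 4 mm sideways and 3 mm above or 4 mm below the middle seat, tilt under 0.08 rad, still, gripped with over 2 N. The other two stand still on the bench: underside within 4 mm of it, tilt under 0.08 rad, not touched (((horizontal distance between socket_small and middle_seat below 0.004 m and z of socket_small in the frame of middle_seat between -0.004 and 0.003 m and angle between each of socket_small, socket_medium, socket_large's own z axis and vertical below 0.08 rad and contact force between the fingers and socket_small above 2 N and linear speed of each of socket_small, socket_medium, socket_large below 0.02 m/s and height (world z) of socket_medium between -0.004 and 0.004 m and contact force between the fingers and socket_medium below 0.1 N and height (world z) of socket_large between -0.004 and 0.004 m and contact force between the fingers and socket_large below 0.1 N) or (horizontal distance between socket_medium and middle_seat below 0.004 m and z of socket_medium in the frame of middle_seat between -0.004 and 0.003 m and angle between each of socket_medium, socket_small, socket_large's own z axis and vertical below 0.08 rad and contact force between the fingers and socket_medium above 2 N and linear speed of each of socket_medium, socket_small, socket_large below 0.02 m/s and height (world z) of socket_small between -0.004 and 0.004 m and contact force between the fingers and socket_small below 0.1 N and height (world z) of socket_large between -0.004 and 0.004 m and contact force between the fingers and socket_large below 0.1 N) or (horizontal distance between socket_large and middle_seat below 0.004 m and z of socket_large in the frame of middle_seat between -0.004 and 0.003 m and angle between each of socket_large, socket_small, socket_medium's own z axis and vertical below 0.08 rad and contact force between the fingers and socket_large above 2 N and linear speed of each of socket_large, socket_small, socket_medium below 0.02 m/s and height (world z) of socket_small between -0.004 and 0.004 m and contact force between the fingers and socket_small below 0.1 N and height (world z) of socket_medium between -0.004 and 0.004 m and contact force between the fingers and socket_medium below 0.1 N))); the arm keeps its last pose, push and grip.
It fails at once if the mug was moved by more than 20 mm or tipped (distance of mug from where it was at the start of the episode above 0.02 m or angle between mug's own z axis and vertical above 0.15 rad).
It fails at once if the handset was moved by more than 20 mm or tipped (distance of handset from where it was at the start of the episode above 0.02 m or angle between handset's own z axis and vertical above 0.15 rad).
It fails at once if the carton was moved by more than 20 mm or tipped (distance of carton from where it was at the start of the episode above 0.02 m or angle between carton's own z axis and vertical above 0.15 rad).
It also fails if it takes over 64 s, if anything falls off the work surface, if the arm or the gripper's body presses on something with over 40 N, if the wrist force passes 120 N, or if a joint passes its speed limit or range.

### The arm

A 7-joint arm with a two-finger parallel gripper is mounted at the origin on the work surface. World frame = base frame: x ahead of the robot, y to its left, z up, the work surface at z = 0. Lengths are in mm, angles in rad, forces in N, time in s.
With the tool pointing down it reaches from about 400 to 875 mm from the base axis. Payload 4.4 kg.
Tool frame: the origin (TCP) lies at the very end of the fingers, on their centre line; the grasp point (between the pads) lies 19 mm behind it; y points along the fingers, z is the direction in which the jaws open and shut, and the axes are right-handed (so a half turn about y gives the same grasp; the last joint's range is limited). The gripper opens to 85 mm and grips with 20 to 120 N. Pads are 22 mm wide; open, the fingers measure 114 mm over their backs; the gripper's body (76 mm by 85 mm) begins 54 mm behind the grasp point. The pads swing forward as they close: fully open they stand 13 mm farther back than shut.
Start: joints at [-1.304, 0.628, 0.038, 1.517, -0.027, 0.996, -0.02], TCP at [212.325, 614.358, 231.313] pointing down, gripper open.
Joint ranges: [-3.06, 3.06], [-0.37, 2.12], [-1.25, 1.32], [0.18, 2.47], [-1.1, 4.24], [0.23, 1.98], [-2.94, 2.94]. Speed limits (rad/s): [2.57, 2.57, 3.14, 3.14, 3.14, 3.14, 3.14].

### API

Orientations are given as [roll, pitch, yaw] about the fixed x, y, z axes, in that order (R = Rz(yaw) Ry(pitch) Rx(roll)).
In Python, from cell import * gives the robot as it stands.
- The arm moves only by the tool apply_moves, never from a script. Its argument "targets" is a list of rows, each a list of 6 numbers: the shift along the tool's x, y, z in units of 40 mm (1.0 is 40 mm), then the turn, a rotation vector about the tool's x, y, z in units of 8 degrees (1.0 is 8 degrees). A call has 1 to 12 rows; each row shifts and turns the commanded pose from where the row before left it, along the tool's axes as they then stand; what a row does not reach is not made up. A row lasts 1/8 s, in which the tool goes at most 62.5 mm and 10.7 degrees, less where a joint would pass 70% of its speed; a pose out of reach is approached as far as the arm can. A call is refused whole if a number of a shift passes 1 or a number of a turn 1, either way. A call with a gripper value outside its range is refused whole. "jaw" is the gripper command: -1 is shut, 1 is fully open, values between are in proportion, set as the call begins (left out, the last holds). The fingers move at their own pace and stop on an object; the grip force is fixed at half the most. Time passes only in rows, so rows that do not move let the fingers close. It gives the time, the measured TCP pose, the force and the opening at its end, in the units of the state.
- read_state(): the state, without advancing time (a new reading comes with each control period).
- get_image(name): name is "scene" or "top" or "wrist"; returns the picture (384x512x3 uint8, red, green, blue); there is no depth.
- calibration(name): a dict with "fx", "fy", "cx", "cy" (pixels), "world_from_camera" (4x4, takes a point from camera to world coordinates). Camera axes: x right, y down, z forward; pixel columns grow to the right and rows downward; lengths in mm; the calibration is good to about 2 mm. A picture is of the moment at which its call begins: read the wrist's pose just before it. calibration takes no time and is no camera call; for the wrist camera it gives the pose at the moment of the call.
- finish_job(): hands the job in, once; it reports no verdict.
The state is a dict: "clock": time; "qpos": joint angles; "qd": joint speeds; "tau": joint torques, N m; "eef_pos": TCP position; "tool_rot": TCP orientation; "force": force on the tool from outside, world axes, zero at the start; "torque": the same for the moment, N m; "width": finger opening in mm.
Only numpy, scipy, OpenCV 4.12 (cv2) and the standard library are available. Lean on these libraries where they do the work, as an engineer would, in place of code of your own. Each camera call takes 0.05 s, during which the arm holds its last target. There are 200 camera calls.

## Working session

There is one attempt and no reset: what is moved stays moved. The work goes in short steps, Python scripts to look and compute and a tool call to move; the robot and the scene stay as the last step left them, time stands still between calls to the robot, and variables do not carry over. Pictures are saved under pics/ and viewed, about 8 in all and at most 12, crops included, and the job is handed in when it is done.

Besides the shell and the picture viewer there is one more tool, called after "Call:" as name(argument=value, ...), one argument or row to a line, values as JSON. apply_moves: Moves the arm, as the interface text tells. Its arguments: {"type":"object","properties":{"targets":{"type":"array"},"jaw":{"type":"number"}},"required":["targets"]}

```bash
mkdir -p pics
python3 - <<'E'
from cell import *
import cv2,numpy as np
s=read_state();print(s)
for n in("scene","top"):
    im=get_image(n);cv2.imwrite(f"pics/{n}0.png",im[:,:,::-1]);
    c=calibration(n);print(n,c)
a=cv2.imread("pics/scene0.png");b=cv2.imread("pics/top0.png")
E
```

```text
{'clock': 0.0, 'qpos': array([-1.30379797,  0.62934441,  0.0384056 ,  1.51836552, -0.02702433,
        0.99630827, -0.01999055]), 'qd': array([-4.24360045e-05, -1.17072363e-03, -8.85211236e-04,  8.89801873e-04,
        4.28232136e-04, -7.80808974e-04, -3.52682660e-04]), 'tau': array([-6.44829906e-04, -5.63389528e+01,  1.22560613e+00, -1.93448281e+01,
        1.08657553e-02,  1.02481732e-02, -1.07826955e-05]), 'eef_pos': array([212.08855295, 613.76097986, 230.39033149]), 'tool_rot': array([-1.57270552e+00,  1.66102158e-05, -3.32772698e-01]), 'force': array([-0.25503121, -0.7416387 , -0.18446945]), 'torque': array([ 0.02689559,  0.00779511, -0.04971724]), 'width': 85.54499982550146}
scene {'fx': 422.49929559467864, 'fy': 422.49929559467864, 'cx': 251.79780959929684, 'cy': 192.85908068399394, 'world_from_camera': array([[-8.19693859e-01,  4.86719595e-01, -3.02003334e-01,
         9.28464328e+02],
       [ 5.72646142e-01,  7.08611893e-01, -4.12244565e-01,
         5.10274547e+02],
       [ 1.33556468e-02, -5.10855382e-01, -8.59562915e-01,
         1.00473952e+03],
       [ 0.00000000e+00,  0.00000000e+00,  0.00000000e+00,
         1.00000000e+00]])}
top {'fx': 394.03778098396873, 'fy': 394.03778098396873, 'cx': 251.61520198312363, 'cy': 189.27208346787458, 'world_from_camera': array([[ 2.80980764e-02, -9.94791928e-01,  9.79771328e-02,
         4.82337446e+02],
       [-9.99602045e-01, -2.77175705e-02,  5.24284738e-03,
         5.50979061e+01],
       [-2.49985417e-03, -9.80854562e-02, -9.95174856e-01,
         1.03536796e+03],
       [ 0.00000000e+00,  0.00000000e+00,  0.00000000e+00,
         1.00000000e+00]])}
```

View pics/scene0.png

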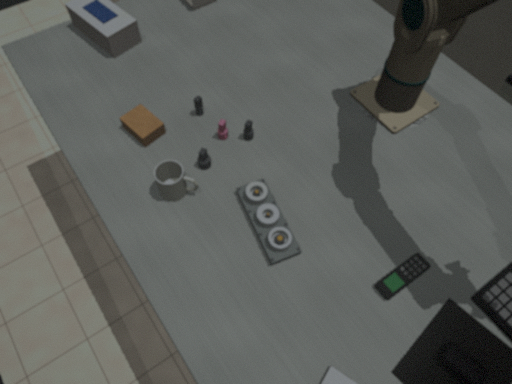

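View pics/top0.png

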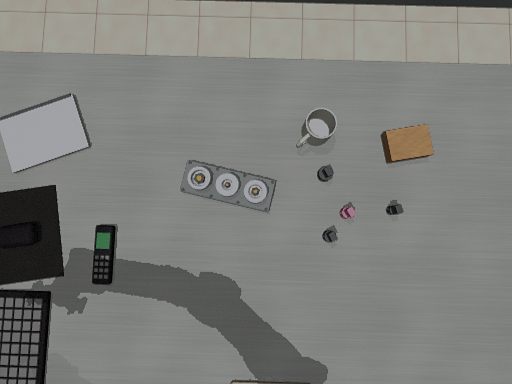

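The scene shows dark sockets at (198,105), (248,130) and (204,158), and the pink decoy at (222,130). In the top view they are at (395,209), (330,235), (325,173), with the decoy at (347,212). The pump heads are at about (199,178), (227,184), (255,190) in the top view.

Run:
```python
import cv2,numpy as np
a=cv2.imread("pics/scene0.png");b=cv2.imread("pics/top0.png")
def cr(i,x,y,w,h,W=400,H=300): return cv2.resize(i[y:y+h,x:x+w],(W,H),interpolation=cv2.INTER_CUBIC)
top=np.hstack([cr(b,180,153,100,75),cr(b,310,150,104,78+22,400,300)])
bot=np.hstack([cr(a,225,170,100,100),cr(a,185,85,84,84)])
cv2.imwrite("pics/crop1.png",cv2.convertScaleAbs(np.vstack([top,bot]),alpha=1.5))
```

```text
(no output)
```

View pics/crop1.png

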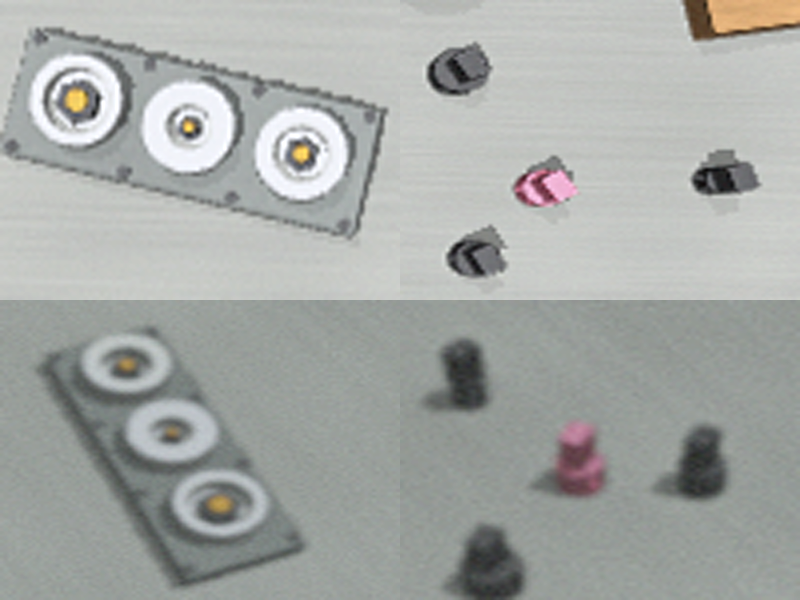

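The close crop shows that the middle head has clearly the smallest recess and nut (top (227,184)). The thinnest dark socket stands at top (395,209), which is scene (198,105). The medium one is at (330,235), the large at (325,173), and the pink one at (347,212) is the decoy. So I choose (395,209), and now I'll measure.

```bash
cat > h.py <<'E'
from cell import *
import cv2,numpy as np
from scipy.spatial.transform import Rotation as R
def ray(c,uv):
    M=c["world_from_camera"];d=M[:3,:3]@np.array([(uv[0]-c["cx"])/c["fx"],(uv[1]-c["cy"])/c["fy"],1.]);return M[:3,3],d/np.linalg.norm(d)
def onz(c,uv,z): o,d=ray(c,uv);return (o+d*(z-o[2])/d[2]).round(1)
def cross(r1,r2):
    A=np.stack([r1[1],-r2[1]],1);t=np.linalg.lstsq(A,r2[0]-r1[0],rcond=None)[0]
    p=r1[0]+t[0]*r1[1];q=r2[0]+t[1]*r2[1];return ((p+q)/2).round(1),np.linalg.norm(p-q).round(1)
def proj(c,p):
    M=c["world_from_camera"];q=M[:3,:3].T@(np.array(p,float)-M[:3,3]);return np.array([c["fx"]*q[0]/q[2]+c["cx"],c["fy"]*q[1]/q[2]+c["cy"]]).round(1)
def blobs(mask,lo,hi):
    out=[]
    for k in cv2.findContours(mask.astype(np.uint8),cv2.RETR_EXTERNAL,cv2.CHAIN_APPROX_NONE)[0]:
        a=cv2.contourArea(k)
        if lo<a<hi: out.append((a,cv2.fitEllipse(k)))
    return out
E
python3 - <<'E'
from h import *
I={n:cv2.imread(f"pics/{n}0.png") for n in("scene","top")};C={n:calibration(n) for n in I}
W={}
for n,(x0,x1,y0,y1) in dict(top=(180,280,155,215),scene=(230,305,175,265)).items():
    g=cv2.cvtColor(I[n],cv2.COLOR_BGR2GRAY)
    m=np.zeros(g.shape,bool);
    th=np.percentile(g[y0:y1,x0:x1],88 if n=="scene" else 75); sub=g[y0:y1,x0:x1]
    t,_=cv2.threshold(sub,0,255,cv2.THRESH_OTSU); m[y0:y1,x0:x1]=sub>(t+25 if n=="scene" else 195)
    b=sorted(blobs(m,60,900),key=lambda e:e[1][0][0]);W[n]=b
    for a,e in b: print(n,a,np.round(e[0],1),np.round(e[1],1),onz(C[n],e[0],51))
if len(W["top"])==3==len(W["scene"]):
    for (i,j) in((0,2),(1,1),(2,0)): print(cross(ray(C["top"],W["top"][i][1][0]),ray(C["scene"],W["scene"][j][1][0])))
# sockets: mask of dark, bottom ellipse/ whole
for n,(x0,x1,y0,y1) in dict(top=(312,410,160,250),scene=(185,262,90,175)).items():
    g=cv2.cvtColor(I[n],cv2.COLOR_BGR2GRAY);m=np.zeros(g.shape,bool);m[y0:y1,x0:x1]=g[y0:y1,x0:x1]<(75 if n=="top" else 62)
    for a,e in blobs(m,25,900): print(n,a,np.round(e[0],1),np.round(e[1],1),onz(C[n],e[0],33))
# tang top centres from crop
for t,s in(((397.5,209),(198,97)),((332.5,235.5),(248,122.5)),((327.5,171),(203,151))): print("tang",cross(ray(C["top"],t),ray(C["scene"],s)))
print(proj(C["top"],[0,0,0]))
E
```

```text
scene 273.5 [256.1 190.3] [17.3 20.2] [579.5  53.   51. ]
scene 300.0 [267.6 213. ] [18.3 21.1] [594.5 124.8  51. ]
scene 332.0 [279.6 237. ] [19.8 21.5] [609.4 196.   51. ]
top 71.0 [329.1 235.5] [10.7 13.5] [ 469.3 -138.4   33. ]
top 118.0 [393.9 209.2] [ 9.3 17. ] [ 540.3 -302.6   33. ]
top 168.0 [324.5 173.4] [13.9 15.8] [ 627.2 -125.3   33. ]
scene 170.5 [203.3 160.4] [12.  19.3] [ 638.4 -119.1   33. ]
scene 124.0 [247.8 131.6] [ 8.7 20. ] [ 477.2 -133.5   33. ]
scene 105.5 [198.2 106. ] [ 7.4 20.1] [ 545.6 -299.9   33. ]
tang (array([ 540.2, -300.2,   67.7]), np.float64(3.4))
tang (array([ 470.2, -142. ,   60.5]), np.float64(1.1))
tang (array([ 630.1, -128.5,   60. ]), np.float64(1.6))
[269.3 423. ]
```

Call:
apply_moves(
  targets=[
    [0.86,0,-0.4,0,0,0],
    [0.86,0,-0.4,0,0,0],
    [0.86,0,-0.4,0,0,0],
    [0.86,0,-0.4,0,0,0],
    [0.86,0,-0.4,0,0,0],
    [0.86,0,-0.4,0,0,0],
    [0.86,0,-0.4,0,0,0],
    [0.86,0,-0.4,0,0,0],
    [0.86,0,-0.4,0,0,0],
    [0.86,0,-0.4,0,0,0],
    [0.86,0,-0.4,0,0,0],
    [0.86,0,-0.4,0,0,0],
  ],
)

```text
clock: 1.6
eef_pos: [540.3, 297.0, 230.9]
tool_rot: [-1.571, 0.001, -0.333]
force: [0.4, -0.1, -0.5]
width: 85.0
```

Run:
```python
from h import *
s=read_state();c=calibration("wrist");M=c["world_from_camera"];T=R.from_euler('xyz',s["tool_rot"]).as_matrix()
print(s["clock"],s["eef_pos"],s["qpos"].round(2));print("cam in tool",T.T@(M[:3,3]-s["eef_pos"]),(T.T@M[:3,:3]).round(2),c["fx"],c["cx"])
print("centre on z60",onz(c,(256,192),60), proj(c,[540,-300,60]),proj(c,[594.5,124.8,51]))
```

```text
1.6 [540.26396174 296.97424321 230.87240147] [-0.57  0.58  0.04  1.62 -0.03  0.95  0.72]
cam in tool [ -65.96698575 -142.78108865    0.18357848] [[ 0.    0.97  0.26]
 [ 0.   -0.26  0.97]
 [ 1.   -0.   -0.  ]] 287.9867307570083 253.59086541039898
centre on z60 [554.6 294.7  60. ] [-184.1  327.7] [136.7 263.1]
```

Call:
apply_moves(
  targets=[
    [0.62,0.5,-0.92,0,0,0],
    [0.62,0.5,-0.92,0,0,0],
    [0.62,0,-0.92,0,0,0],
    [0.62,0,-0.92,0,0,0],
  ],
)

```text
clock: 2.1
eef_pos: [585.2, 125.0, 190.5]
tool_rot: [-1.572, 0.001, -0.333]
force: [0.8, 0.5, -0.0]
width: 85.5
```

```bash
cat >> h.py <<'E'
def snap(name):
    import pickle
    s=read_state();c=calibration("wrist");im=get_image("wrist")[:,:,::-1].copy();cv2.imwrite(f"pics/{name}.png",im);pickle.dump((s,c),open(f"pics/{name}.pkl","wb"));return s,c,im
E
python3 - <<'E'
from h import *
s,c,im=snap("w1");print(s["eef_pos"],s["qd"].round(3))
g=cv2.cvtColor(im,cv2.COLOR_BGR2GRAY);print([proj(c,[594.5,124.8,51]),proj(c,[579.5,53,51]),proj(c,[609,196,51])],np.percentile(g,[5,25,50,75,90,97]))
E
```

```text
[585.23386905 124.9832112  190.51560105] [ 0.606  0.003 -0.015 -0.022  0.011  0.005  0.576]
[array([256.5, 194.5]), array([185.4, 203.3]), array([328.2, 185.4])] [ 10.  96. 147. 157. 162. 166.]
```

View pics/w1.png

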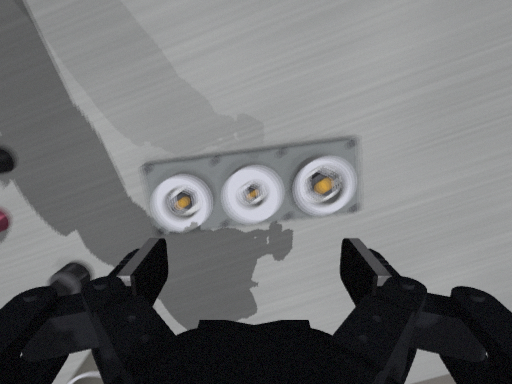

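The wrist view shows the heads at (182,203), (252,194), (325,185). The middle head has the narrowest recess and smallest nut, so it takes socket_small. The picture is blurred because the arm was still moving, so I'll let it settle and shoot again.

Call:
apply_moves(
  targets=[
    [0,0,0,0,0,0],
    [0,0,0,0,0,0],
  ],
)

```text
clock: 2.4
eef_pos: [584.9, 128.1, 191.1]
tool_rot: [-1.57, 0.001, -0.331]
force: [0.2, -0.1, 0.5]
width: 85.0
```

Run:
```python
from h import *
s,c,im=snap("w2");print(s["eef_pos"],s["qd"].round(3))
g=cv2.cvtColor(im,cv2.COLOR_BGR2GRAY).astype(int);hsv=cv2.cvtColor(im,cv2.COLOR_BGR2HSV)
m=np.zeros(g.shape,bool);m[140:240,130:370]=(g>185)[140:240,130:370]
for a,e in blobs(m,300,9000): print("rim",a,np.round(e,1) if 0 else e,onz(c,e[0],51))
m=np.zeros(g.shape,bool);m[140:240,130:370]=((hsv[:,:,1]>110)&(hsv[:,:,2]>90)&(hsv[:,:,0]<30))[140:240,130:370]
for a,e in blobs(m,8,900): print("stud",a,np.round(e[0],1),onz(c,e[0],49))
```

```text
[584.87563152 128.08247486 191.05787559] [-0.015 -0.002 -0.004 -0.003  0.002 -0.001 -0.   ]
rim 2237.0 ((181.54702758789062, 201.033935546875), (51.477664947509766, 55.639739990234375), 103.3820571899414) [575.9  53.3  51. ]
rim 2356.0 ((252.8467559814453, 193.0110626220703), (53.87981414794922, 55.71337127685547), 92.65257263183594) [591.7 125.   51. ]
rim 2411.5 ((324.95074462890625, 184.23780822753906), (53.535987854003906, 57.38210678100586), 56.68314743041992) [606.7 196.6  51. ]
stud 66.5 [182.6 201.3] [576.9  53.6  49. ]
stud 29.0 [252.9 192.8] [591.9 125.   49. ]
stud 123.0 [324. 184.] [606.7 196.2  49. ]
```

Call:
apply_moves(
  targets=[
    [0.2,0,-0.87,0,0,0],
    [0.2,0,-0.87,0,0,0],
    [0.2,0,-0.87,0,0,0],
    [0.2,0,-0.87,0,0,0],
    [0.2,0,-0.87,0,0,0],
    [0.2,0,-0.87,0,0,0],
    [0.2,0,-0.87,0,0,0],
    [0.2,0,-0.87,0,0,0],
    [0.2,0,-0.87,0,0,0],
    [0.2,0,-0.87,0,0,0],
    [0,0,0,0,0,0],
    [0,0,0,0,0,0],
  ],
)

```text
clock: 3.95
eef_pos: [547.9, -226.5, 191.2]
tool_rot: [-1.569, 0.0, -0.331]
force: [-0.2, 0.0, 0.3]
width: 85.0
```

Run:
```python
from h import *
s,c,im=snap("w3");print(s["eef_pos"],s["qd"].round(3),s["qpos"].round(2),[proj(c,p) for p in([540,-300,66],[541,-300,0],[470,-142,66],[630,-128,66])])
```

```text
[ 547.90935154 -226.53230924  191.16331578] [-0.013 -0.002 -0.008  0.001  0.002 -0.     0.001] [ 0.34  0.59  0.02  1.73 -0.01  0.83  1.6 ] [array([179.4, 205.8]), array([193.4, 190.3]), array([316.5,  76.1]), array([373.4, 233.7])]
```

Call:
apply_moves(
  targets=[
    [0.2,0,-0.87,0,0,0],
    [0.2,0,-0.87,0,0,0],
    [0,0,0,0,0,0],
    [0,0,0,0,0,0],
  ],
)

```text
clock: 4.5
eef_pos: [540.4, -297.3, 191.1]
tool_rot: [-1.569, 0.0, -0.331]
force: [0.3, 1.2, -0.5]
width: 85.7
```

Run:
```python
from h import *
s,c,im=snap("w4");print(s["eef_pos"],s["qd"].round(3),[proj(c,p) for p in([540,-300,66],[541,-300,0])])
a=cv2.imread("pics/w3.png")
cr=lambda i:cv2.resize(i[110:270,:],(768,240))
cv2.imwrite("pics/w34.png",cv2.convertScaleAbs(np.vstack([cr(a),cr(im)]),alpha=1.5))
```

```text
[ 540.41632356 -297.30488406  191.13559201] [-0.011 -0.006 -0.011  0.004  0.001 -0.002  0.002] [array([250.6, 189.9]), array([251.4, 177.2])]
```

View pics/w34.png

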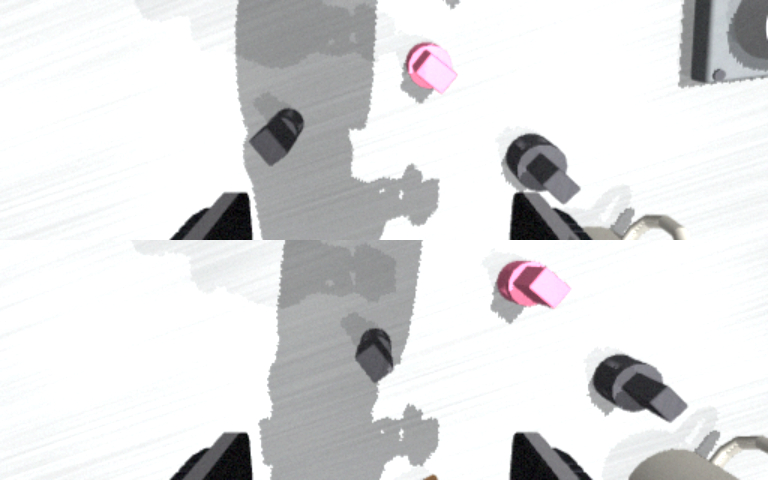

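The narrow socket's tang top is at about (180,208) in w3 and (250,190) in w4. Next I'll segment the tang-top face in both views for height and yaw.

Run:
```python
from h import *
import pickle
rs=[]
for n,(u,v) in(("w3",(180,207)),("w4",(250,191))):
    s,c=pickle.load(open(f"pics/{n}.pkl","rb"));g=cv2.GaussianBlur(cv2.cvtColor(cv2.imread(f"pics/{n}.png"),cv2.COLOR_BGR2GRAY),(3,3),0)
    sub=g[v-18:v+19,u-18:u+19];t0=g[v-3:v+4,u-3:u+4].mean();print(n,"face",t0,"min",sub.min(),"bg",np.percentile(sub,80))
    m=np.zeros(g.shape,np.uint8);w=(sub>t0-11)&(sub<t0+14);m[v-18:v+19,u-18:u+19]=w
    m=cv2.morphologyEx(m,cv2.MORPH_OPEN,np.ones((4,4)))
    n_,L,st,ce=cv2.connectedComponentsWithStats(m);k=L[v,u];ct=cv2.findContours((L==k).astype(np.uint8),0,1)[0][0]
    r=cv2.minAreaRect(ct);print(st[k],ce[k],r);P=np.array([onz(c,p,66)[:2] for p in cv2.boxPoints(r)]);E=P[1:]-P[:-1]
    print([(np.linalg.norm(e).round(1),np.degrees(np.arctan2(e[1],e[0])).round(1)) for e in E],P.mean(0));rs.append(ray(c,r[0]))
print(cross(*rs))
```

```text
w3 face 59.59183673469388 min 23 bg 110.0
[169 199  22  21 296] [179.25337838 208.81756757] ((179.12294006347656, 208.6475372314453), (22.406457901000977, 13.95602035522461), 50.19443130493164)
[(np.float64(14.3), np.float64(110.1)), (np.float64(21.6), np.float64(17.3)), (np.float64(14.5), np.float64(-68.9))] [ 542.725 -301.425]
w4 face 61.285714285714285 min 23 bg 113.0
[239 183  21  22 293] [249.48122867 192.99658703] ((249.66000366210938, 192.88003540039062), (20.60000228881836, 14.800000190734863), 53.13010025024414)
[(np.float64(14.3), np.float64(108.3)), (np.float64(20.1), np.float64(17.4)), (np.float64(14.6), np.float64(-71.2))] [ 542.6  -301.85]
(array([ 542.9, -302. ,   64.4]), np.float64(0.0))
```

Call:
apply_moves(
  targets=[
    [0.09,0.5,-0.08,0,0,0],
    [0,0.5,0,0,-0.93,0],
    [0,0.5,0,0,-0.93,0],
    [0,0.5,0,0,-0.93,0],
    [0,0.5,0,0,-0.93,0],
    [0,0,0,0,-0.93,0],
    [0,0,0,0,0,0],
    [0,0,0,0,0,0],
  ],
)

```text
clock: 5.55
eef_pos: [542.2, -303.4, 90.9]
tool_rot: [-1.57, 0.0, 0.315]
force: [-1.1, -0.5, 0.5]
width: 85.6
```

Run:
```python
from h import *
s,c,im=snap("w5");print(s["eef_pos"],s["tool_rot"].round(3),s["qd"].round(2),s["qpos"].round(2),proj(c,[542.6,-301.6,66]))
cv2.imwrite("pics/w5b.png",cv2.convertScaleAbs(im,alpha=1.5))
```

```text
[ 542.16439002 -303.35385716   90.85998746] [-1.57   0.     0.315] [-0.   -0.01  0.   -0.    0.    0.    0.01] [ 0.56  0.76 -0.16  1.71  0.17  0.68  2.2 ] [255.4 229.1]
```

View pics/w5b.png

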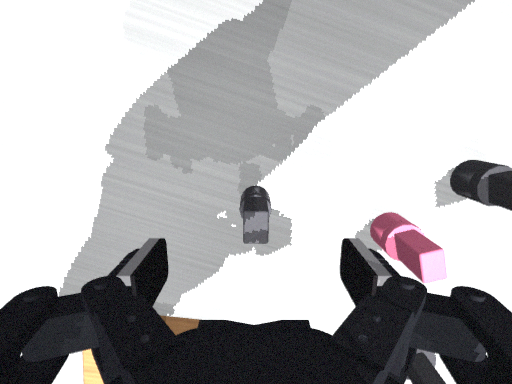

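The tang is aligned between the fingers: it is at u≈256 and the finger midpoint is at about 254. I'll go down and grip.

Call:
apply_moves(
  targets=[
    [0.02,0.45,0.04,0,0,0],
    [0,0.45,0,0,0,0],
    [0,0.43,0,0,0,0],
    [0,0,0,0,0,0],
    [0,0,0,0,0,0],
  ],
)

```text
clock: 6.22
eef_pos: [542.5, -302.1, 38.0]
tool_rot: [-1.571, -0.0, 0.316]
force: [0.1, -0.3, -0.0]
width: 85.3
```

Call:
apply_moves(
  targets=[
    [0,0,0,0,0,0],
    [0,0,0,0,0,0],
    [0,0,0,0,0,0],
    [0,0,0,0,0,0],
    [0,0,0,0,0,0],
    [0,0,0,0,0,0],
    [0,0,0,0,0,0],
    [0,0,0,0,0,0],
  ],
  jaw=-1,
)

```text
clock: 7.22
eef_pos: [542.6, -302.1, 38.4]
tool_rot: [-1.571, -0.0, 0.316]
force: [0.0, 0.5, 4.9]
width: 15.0
```

Call:
apply_moves(
  targets=[
    [0,-0.5,0,0,0,0],
    [0,-0.8,0,0,0,0],
    [0,-0.8,0,0,0,0],
    [0,-0.8,0,0,0,0],
    [0,0,0,0,0.945,0],
    [0,0,0,0,0.945,0],
    [0,0,0,0,0.945,0],
    [0,0,0,0,0.945,0],
    [0,0,0,0,0,0],
  ],
)

```text
clock: 8.35
eef_pos: [542.2, -301.7, 154.5]
tool_rot: [-1.571, 0.0, -0.21]
force: [0.8, 0.9, -2.3]
width: 15.0
```

Call:
apply_moves(
  targets=[
    [-0.1,0,0.97,0,0,0],
    [-0.1,0,0.97,0,0,0],
    [-0.1,0,0.97,0,0,0],
    [-0.1,0,0.97,0,0,0],
    [-0.1,0,0.97,0,0,0],
    [-0.1,0,0.97,0,0,0],
    [-0.1,0,0.97,0,0,0],
    [-0.1,0,0.97,0,0,0],
    [-0.1,0,0.97,0,0,0],
    [-0.1,0,0.97,0,0,0],
    [0,0,0,0,0,0],
    [0,0,0,0,0,0],
  ],
)

```text
clock: 9.85
eef_pos: [584.4, 85.1, 154.2]
tool_rot: [-1.572, 0.0, -0.21]
force: [0.8, -0.9, -1.7]
width: 14.9
```

```bash
cat > m.py <<'E'
from h import *
import sys
def rims(n):
    s,c,im=snap(n);print(s["eef_pos"].round(1),s["tool_rot"].round(3),s["force"].round(1),s["width"].round(1),"qd",abs(s["qd"]).max().round(3))
    g=cv2.cvtColor(im,cv2.COLOR_BGR2GRAY);hsv=cv2.cvtColor(im,cv2.COLOR_BGR2HSV)
    for a,e in blobs(g>185,500,20000):
        if max(e[1])/min(e[1])<1.25: print("rim",a,np.round(e[0],1),np.round(e[1],1),onz(c,e[0],51))
    for a,e in blobs((hsv[:,:,1]>110)&(hsv[:,:,2]>80)&(hsv[:,:,0]<30)&(hsv[:,:,0]>8),8,900): print("stud",a,np.round(e[0],1),onz(c,e[0],49))
    print(proj(c,[591.6,125,51]))
rims(sys.argv[1])
E
python3 m.py w6
```

```text
Traceback (most recent call last):
  File "m.py", line 10, in <module>
    rims(sys.argv[1])
    ~~~~^^^^^^^^^^^^^
  File "m.py", line 4, in rims
    s,c,im=snap(n);print(s["eef_pos"].round(1),s["tool_rot"].round(3),s["force"].round(1),s["width"].round(1),"qd",abs(s["qd"]).max().round(3))
                                                                                          ^^^^^^^^^^^^^^^^
AttributeError: 'float' object has no attribute 'round'
```

View pics/w6.png

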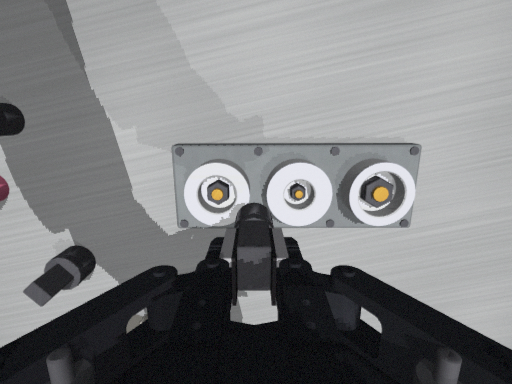

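The socket is held upright and the block is square to the tool. The middle rim is at about (299,194) with the stud at (299,195), and the middle head again has the smallest nut.

```bash
sed -i 's/s\["width"\].round(1)/round(s["width"],1)/' m.py; python3 m.py w7
python3 - <<'E'
from h import *
import pickle
r=[]
s,c=pickle.load(open("pics/w2.pkl","rb"));r.append(ray(c,(252.85,193.0)))
g=cv2.cvtColor(cv2.imread("pics/w7.png"),6)
s,c=pickle.load(open("pics/w7.pkl","rb"))
e=[e for a,e in blobs(g>185,500,20000) if abs(e[0][0]-299)<15]
if e: print(e[0],"tri",cross(r[0],ray(c,e[0][0])))
print("socket bottom proj",proj(c,s["eef_pos"]+[0,0,-38]))
E
```

```text
[584.4  84.3 154.2] [-1.572  0.    -0.212] [ 0.  -0.5 -0.8] 15.0 qd 0.013
rim 1607.5 [216.2 192.1] [54.3 61.2] [574.7  52.5  51. ]
rim 3185.0 [300.4 193.6] [62.  65.4] [591.6 124.9  51. ]
stud 41.5 [299.5 193.4] [591.9 124.3  49. ]
stud 92.0 [217.9 193.6] [576.8  53.4  49. ]
stud 164.0 [381.5 192.9] [606.7 195.7  49. ]
[300.5 193.6]
((300.3585205078125, 193.62220764160156), (62.00350570678711, 65.43877410888672), 63.75788116455078) tri (array([591.8, 125. ,  50.3]), np.float64(0.0))
socket bottom proj [253.5 220.6]
```

Call:
apply_moves(
  targets=[
    [-0.02,0,0.52,0,0,0],
    [-0.02,0,0.5,0,0,0],
    [0,0.5,0,0,0,0],
    [0,0.5,0,0,0,0],
    [0,0.48,0,0,0,0],
    [0,0,0,0,0,0],
    [0,0,0,0,0,0],
  ],
)

```text
clock: 10.82
eef_pos: [592.2, 127.1, 95.5]
tool_rot: [-1.57, -0.001, -0.21]
force: [-0.4, -0.3, -0.9]
width: 14.7
```

```bash
python3 m.py w8; python3 -c "
import cv2
cv2.imwrite('pics/w8c.png',cv2.resize(cv2.imread('pics/w8.png')[110:310,120:400],None,fx=2.5,fy=2.5))"
```

```text
[592.2 127.1  95.5] [-1.57e+00 -1.00e-03 -2.10e-01] [-0.4 -0.3 -0.9] 14.7 qd 0.013
rim 4844.5 [142.5 215.2] [74.2 84. ] [574.7  53.   51. ]
rim 2413.0 [250.8 210.9] [64.3 79.6] [587.3 126.3  51. ]
stud 166.5 [145.6 216.7] [576.7  53.9  49. ]
stud 280.0 [354.8 216.1] [606.7 195.9  49. ]
[250.2 217.2]
```

View pics/w8c.png

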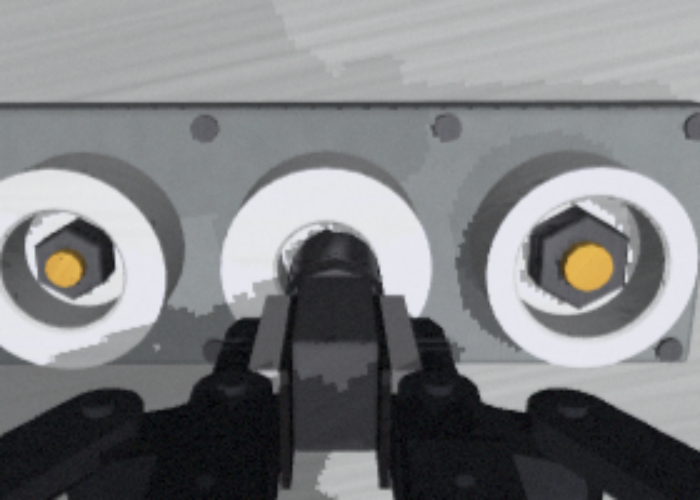

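The socket sits about 2 mm to the right (+y) of the recess, which agrees with the measured TCP of y=127.1 against the target 124.9. I'll correct that before going down.

Call:
apply_moves(
  targets=[
    [0,0,-0.055,0,0,0],
    [0,0,0,0,0,0],
    [0,0,0,0,0,0],
  ],
)

```text
clock: 11.25
eef_pos: [591.3, 123.8, 95.2]
tool_rot: [-1.571, -0.0, -0.212]
force: [1.0, -0.2, -3.1]
width: 14.9
```

```bash
python3 m.py w9
```

```text
[591.3 123.8  95.2] [-1.571 -0.    -0.212] [ 1.  -0.2 -3.1] 14.9 qd 0.004
rim 4727.5 [147.3 214.8] [72.7 84. ] [574.1  53.1  51. ]
stud 167.0 [150.6 217. ] [576.6  54.   49. ]
stud 276.0 [360.  216.1] [606.5 196.   49. ]
[255.3 217.5]
```

Call:
apply_moves(
  targets=[
    [0.005,0,0.015,0,0,0],
    [0,0.1,0,0,0,0],
    [0,0.1,0,0,0,0],
    [0,0.08,0,0,0,0],
    [0,0,0,0,0,0],
    [0,0,0,0,0,0],
  ],
)

```text
clock: 12.05
eef_pos: [591.5, 124.4, 83.7]
tool_rot: [-1.571, 0.0, -0.211]
force: [0.9, 1.7, -1.0]
width: 15.3
```

It has entered the recess with no contact force. I'll continue onto the nut.

Call:
apply_moves(
  targets=[
    [0,0.08,0,0,0,0],
    [0,0.08,0,0,0,0],
    [0,0,0,0,0,0],
    [0,0,0,0,0,0],
  ],
)

```text
clock: 12.55
eef_pos: [591.8, 124.5, 77.3]
tool_rot: [-1.57, -0.001, -0.211]
force: [2.1, 0.6, -3.0]
width: 15.3
```

Call:
apply_moves(
  targets=[
    [0,0.06,0,0,0,0],
    [0,0.06,0,0,0,0],
    [0,0,0,0,0,0],
    [0,0,0,0,0,0],
  ],
)

```text
clock: 13.05
eef_pos: [591.8, 124.5, 72.4]
tool_rot: [-1.57, -0.001, -0.211]
force: [3.3, 1.0, -4.3]
width: 14.9
```

Call:
apply_moves(
  targets=[
    [0,0.04,0,0,0,0],
    [0,0,0,0,0,0],
    [0,0,0,0,0,0],
  ],
)

```text
clock: 13.42
eef_pos: [591.9, 124.5, 71.4]
tool_rot: [-1.57, -0.001, -0.211]
force: [1.8, 0.3, 3.9]
width: 14.9
```

```bash
python3 m.py w10; python3 -c "
from h import *
a=cv2.imread('pics/w10.png')[110:310,120:400]
t=get_image('scene')[:,:,::-1][165:285,210:350]
cv2.imwrite('pics/w10c.png',np.hstack([cv2.resize(a,(420,300)),cv2.convertScaleAbs(cv2.resize(t,(350,300)),alpha=1.5)]))"
```

```text
[591.9 124.5  71.4] [-1.57e+00 -1.00e-03 -2.11e-01] [1.8 0.3 3.9] 14.9 qd 0.002
rim 3454.5 [131.  226.7] [73.8 88. ] [573.9  52.7  51. ]
stud 217.5 [135.9 229. ] [576.5  54.1  49. ]
stud 358.5 [372.4 228. ] [606.4 196.   49. ]
[254.1 230. ]
```

View pics/w10c.png

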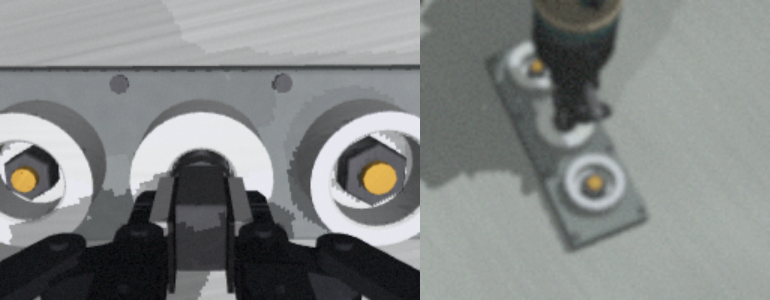

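The socket is home: skirt deep in the recess, contact with the floor at TCP z=71.4, so the underside is at about 33. Before handing in I'll check numerically that the other sockets have not moved.

Run:
```python
from h import *
g=cv2.cvtColor(get_image("top")[:,:,::-1].copy(),6)
m=np.zeros(g.shape,bool);m[160:250,312:410]=g[160:250,312:410]<75
for a,e in blobs(m,25,900): print(a,np.round(e[0],1))
s=read_state();print(s["force"],s["width"],s["eef_pos"]);print(finish_job())
```

```text
43.5 [328.9 235.1]
[1.54809806 1.19051139 5.47340455] 14.823595977654563 [591.88893743 124.48895536  71.44776924]
the job is handed in; nothing more can be done
None
```

I put the smallest socket on the middle nut. It is fully home, still gripped, and the job is handed in. I did not try the other two, because every view showed the middle head with the narrowest recess and smallest nut.

**Final checks**
- **Depth:** the socket went past the level where a too-small one would stop on the nut (TCP 83 mm). It touched the floor at TCP z = 71.4 mm, which puts its underside at about 33 mm, the seat height.
- **Position:** the TCP was within about 0.5 mm of the measured recess centre.
- **Grip:** the fingers were closed at 15 mm on the tang (nominally 16 mm) and the tool was vertical. The wrist force was about 5 N.

**Checks that failed or disagreed**
- **Other sockets:** the last top-view check found the medium socket where it had been, within half a pixel. It did not find the large one, probably because the arm or its shadow covered it, and I did not look again. The hand stayed well above both throughout.
- **Bystanders:** I did not check the mug, handset and carton again at the end.
- **Recess position:** the fixed scene camera placed the middle recess about 3 mm off in x from the wrist camera. I used the wrist value, and the smooth entry supports it.

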